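# Fetch the glue from behind the bottles

## Task

The square glue bottle with the green cap stands at the back of the plywood caddy, hemmed in by the white bottle and the blue bottle. First move both of those onto the cork mat, standing upright and let go; then fetch the glue bottle and stand it in the middle of the green pad; only then put the white bottle and the blue bottle back in the caddy, each upright in the middle of the coaster of its own colour. Never tip a bottle over, and do not disturb the two small paint droppers on the table.

Things in the scene. Friction and masses are not known exactly. Their poses are not given: they have to be found in the camera images.
- caddy: Plywood caddy, fixed, 125 mm deep (x) by 204 mm wide (y), floor 8 mm thick. Origin under its middle; x to its back, z up. Open in front; side rims 14 mm high; back wall 50 mm high, inner face at x = +52 mm. At the start the glue bottle stands on its floor near x = +22, y = 0 mm; the white and blue bottles on their coasters near x = -15, y = +56 and -56 mm, either way round.
- blue_coaster: Blue disc 72 mm across and 2 mm thick, fixed on the caddy floor, its underside 8 mm above the table; the blue bottle's own place. Origin at the centre of its underside, z up.
- white_coaster: White disc 72 mm across and 2 mm thick, fixed on the caddy floor, its underside 8 mm above the table; the white bottle's own place. Origin at the centre of its underside, z up.
- cork_mat: Brown cork mat fixed on the table, 180 mm (its x) by 100 mm (its y), 3 mm thick: the side area. Origin at the centre of its underside, z up.
- green_pad: Green square pad with white lines fixed on the table, 80 by 80 mm, 3 mm thick: the place for the glue bottle. Origin at the centre of its underside, z up.
- blue_bottle: Blue round bottle with a grey neck and cap, loose, 101 mm high, about 0.17 kg. Body 58 mm across up to 68 mm height, then neck and cap that can be gripped as a cylinder 30 mm across from 68 to 100 mm. Origin at the centre of its underside, z up.
- white_bottle: Tall white round bottle with a black flip cap, loose, 148 mm high, about 0.17 kg. Body a cylinder 51 mm across up to 130 mm height, cap 28 mm across above. Origin at the centre of its underside, z up.
- glue_bottle: Square whitish glue bottle with a round green cap, loose, 62 mm high, about 0.06 kg. Body 44 by 44 mm (sides along its x and y) up to 41 mm height, cap 25 mm across from 41 to 62 mm. Origin at the centre of its underside, z up. Its yaw is within 0.1 rad of the caddy's.
- tan_dropper: Small paint dropper bottle with a tan body and a black cap, loose bystander, 25 mm across, 82 mm high, standing on the table 130 mm from the cork mat's centre along the mat's -x (towards the robot). Origin at the centre of its underside. Not to be disturbed.
- navy_dropper: Small paint dropper bottle with a dark blue body and a black cap, loose bystander, 25 mm across, 82 mm high, standing on the table about 90 mm beyond the green pad's centre as seen from the robot. Origin at the centre of its underside. Not to be disturbed.

How it is judged:
By the outcome, as a careful person would: the job done as asked, in the order asked, and still so for the second after the job is handed in, with the robot touching nothing.
It also fails if it takes over 133 s, if anything falls off the work surface, if the arm or the gripper's body presses on something with over 40 N, if the wrist force passes 120 N, or if a joint passes its speed limit or range.

## Robot

A 6-joint arm with a two-finger parallel gripper is mounted at the origin on a cart in front of the work surface, level with it; the furniture and walls round the work are solid. World frame = base frame: x ahead of the robot, y to its left, z up, the work surface at z = 0. Lengths are in m, angles in rad, forces in N, time in s.
With the tool pointing down it reaches from about 0.3 to 0.775 m from the base axis. Payload 14.6 kg.
Tool frame: the origin (TCP) lies at the very end of the fingers, on their centre line; the grasp point (between the pads) lies 19 mm behind it (ctrl.grasp_offset is the distance from the TCP to the grasp point, in m); z points along the fingers, y is the line along which they close (so a half turn about z gives the same grasp; the last joint's range is limited). The gripper opens to 94 mm and grips with 3 to 60 N. Pads are 16 mm wide; open, the fingers measure 119 mm over their backs; the gripper's body (75 mm by 177 mm) begins 78 mm behind the grasp point.
Start: joints at [-1.28, 0.3, 1.521, -0, 1.321, -0.067], TCP at [0.193, -0.515, 0.205] pointing down, gripper open.
Joint ranges: [-3.03, 3.03], [-0.79, 2.21], [0.23, 2.52], [-1.04, 4.18], [0, 3.07], [-2.55, 2.55]. Speed limits (rad/s): [2.22, 2.22, 2.57, 3.14, 3.14, 3.14].

## Interface

Orientations are given as [roll, pitch, yaw] about the fixed x, y, z axes, in that order (R = Rz(yaw) Ry(pitch) Rx(roll)).
In Python, from station import ctrl gives the robot as it stands.
- The arm moves only by the tool step_arm, never from a script. Its argument "plan" is a list that holds one entry, the list of rows, each a list of 6 numbers: the shift along the tool's x, y, z in units of 30 mm (1.0 is 30 mm), then the turn, a rotation vector about the tool's x, y, z in units of 6 degrees (1.0 is 6 degrees). In form: [[[dx, dy, dz, wx, wy, wz], ...]]. A call has 1 to 8 rows; each row is the pose to reach, as a shift and turn from the pose commanded when the call began, along the tool's axes at that moment; what a row does not reach only later rows make up. A row lasts 1/12 s, in which the tool goes at most 41.7 mm and 7.16 degrees, less where a joint would pass 70% of its speed; a pose out of reach is approached as far as the arm can. A call with a gripper value outside its range is refused whole. "grip" is the opening, from 0 (shut) to 1 (fully open), set as the call begins (left out, the last holds). The fingers move at their own pace and stop on an object; "squeeze" is the grip in N (left out, the last holds). Time passes only in rows, so rows that repeat a pose let the fingers close. It gives the time, the measured TCP pose, the force, the opening and the grip force at its end, in the units of the state.
- ctrl.get_obs(): the state, without advancing time (a new reading comes with each control period).
- ctrl.camera(name): name is "side" or "top"; returns the picture (400x640x3 uint8, red, green, blue); there is no depth.
- ctrl.camera_model(name): a dict with "intrinsics" (3x3 intrinsics, pixels), "R" (3x3) and "t" (3): a world point X has camera coordinates R X + t. Camera axes: x right, y down, z forward; pixel columns grow to the right and rows downward; lengths in m; the calibration is good to about 2 mm. A picture is of the moment at which its call begins. camera_model takes no time and is no camera call.
- ctrl.hand_in(): hands the job in; it is judged then, once.
Trained networks look in the newest picture that a camera, given by its name, has taken for a name from the list of things; names that differ only in an ending like _2 or _b are one class to them, and where a whole thing is asked for, a point or a joint stands for the part that bears it (a point fixed in the world has none). Each returns a list of dicts, best first, with "confidence" (0 to 1); they miss things now and then, are a little off and sometimes report something else, mostly with a low value. They report only what shows in the picture. A call takes as long as a camera call.
- ctrl.masks_of(query, camera): "pixels" (400x640 bool, what is visible of it) and "at" ([column, row] in pixels, amid what is visible of it).
- ctrl.place_of(query, camera): "at" ([column, row] in pixels: a listed point, or the origin of a listed thing).
The state is a dict: "time_s": time; "qpos": joint angles; "joint_vel": joint speeds; "tau": joint torques, N m; "ee_pos": TCP position; "eef_rot": TCP orientation; "force": force on the tool from outside, world axes, zero at the start; "moment": the same for the moment, N m; "grip_width": finger opening in m; "grip_force": force on a finger pad.
Only numpy, scipy, OpenCV 4.12 (cv2) and the standard library are available. Lean on these libraries where they do the work, as an engineer would, in place of code of your own. Each camera call takes 0.05 s, during which the arm holds its last target. There are 200 camera calls.

## Working session

There is one attempt and no reset: what is moved stays moved. The work goes in short steps, Python scripts to look and compute and a tool call to move; the robot and the scene stay as the last step left them, time stands still between calls to the robot, and variables do not carry over. Pictures are saved under pics/ and viewed, at most 14 in all, crops included, and the job is handed in when it is done.

Besides the shell and the picture viewer there is one more tool, called after "Emit:" as name(argument=value, ...) on one line, values as JSON. step_arm: Moves the arm, as the interface text tells. Its arguments: {"type":"object","properties":{"plan":{"type":"array","items":{"type":"array","items":{"type":"array","items":{"type":"number"}}}},"grip":{"type":"number"},"squeeze":{"type":"number"}},"required":["plan"]}

```bash
ls; mkdir -p pics; cat > h.py <<'E'
import numpy as np, cv2
from station import ctrl
def snap(n,f):
    im=ctrl.camera(n); cv2.imwrite('pics/'+f,im[:,:,::-1]); return im
def ray(n,uv):
    m=ctrl.camera_model(n); R=np.array(m["R"]);t=np.array(m["t"]);K=np.array(m["intrinsics"])
    d=R.T@np.linalg.solve(K,[uv[0],uv[1],1]); return -R.T@t,d/np.linalg.norm(d)
def atz(n,uv,z):
    c,d=ray(n,uv); return c+d*(z-c[2])/d[2]
def tri(a,b):
    A=np.zeros((3,3));y=np.zeros(3)
    for n,uv in (a,b):
        c,d=ray(n,uv);P=np.eye(3)-np.outer(d,d);A+=P;y+=P@c
    x=np.linalg.solve(A,y)
    return x,[np.linalg.norm((np.eye(3)-np.outer(d,d))@(x-c)) for c,d in (ray(*a),ray(*b))]
def proj(n,X):
    m=ctrl.camera_model(n); p=np.array(m["intrinsics"])@(np.array(m["R"])@X+np.array(m["t"])); return p[:2]/p[2]
E
python3 - <<'E'
from h import *
np.set_printoptions(precision=4,suppress=True)
for n in("side","top"):
    snap(n,n+'0.png'); print(n,ray(n,(320,200)))
o=ctrl.get_obs();print(o["ee_pos"],o["eef_rot"],ctrl.grasp_offset,o["grip_width"])
for q in "caddy blue_coaster white_coaster cork_mat green_pad blue_bottle white_bottle glue_bottle tan_dropper navy_dropper".split():
    r={}
    for n in("side","top"):
        l=ctrl.place_of(q,n); r[n]=l
        print(q,n,[(np.round(x["at"],1),round(x["confidence"],2)) for x in l[:2]])
    if r["side"] and r["top"]: print("   ",*tri(("side",r["side"][0]["at"]),("top",r["top"][0]["at"])), atz("top",r["top"][0]["at"],0))
E
```

```text
pics
side (array([ 0.5911, -0.8573,  0.7419]), array([-0.0457,  0.7963, -0.6032]))
top (array([0.3587, 0.0292, 0.9606]), array([ 0.1925,  0.0188, -0.9811]))
[ 0.1925 -0.515   0.205 ] [-3.1406 -0.0001  0.3578] 0.0188 0.09382970969213236
caddy side [(array([321.8, 279.6]), 0.7), (array([317.4, 294.4]), 0.6)]
caddy top [(array([421.2, 200.3]), 0.79)]
    [ 0.558  -0.1595  0.002 ] [np.float64(0.00019687184314860618), np.float64(0.000196871843148839)] [ 0.5587 -0.1598  0.    ]
blue_coaster side [(array([309.6, 260.7]), 0.36), (array([321. , 276.6]), 0.19)]
blue_coaster top [(array([396.8, 212.6]), 0.57)]
    [ 0.5283 -0.1097  0.0068] [np.float64(0.0006629672421933871), np.float64(0.0006629672421931659)] [ 0.5301 -0.1105  0.    ]
white_coaster side [(array([316.2, 297.1]), 0.62)]
white_coaster top [(array([447.4, 207.4]), 0.8)]
    [ 0.5479 -0.212   0.0049] [np.float64(0.001928054144430674), np.float64(0.001928054144430579)] [ 0.547  -0.2136  0.    ]
cork_mat side [(array([323.3, 216.6]), 0.75), (array([369.2, 175.3]), 0.18)]
cork_mat top [(array([316.7, 198.5]), 0.95)]
    [0.5488 0.0544 
[... 570 characters left out ...]
2530760969141115)] [ 0.5421 -0.2187  0.    ]
glue_bottle side [(array([329.6, 279.7]), 0.57)]
glue_bottle top [(array([416.5, 188.4]), 0.83)]
    [ 0.579  -0.1513 -0.0035] [np.float64(0.004968183389271785), np.float64(0.004968183389271698)] [ 0.5831 -0.1497  0.    ]
tan_dropper side [(array([273.2, 217.5]), 0.67)]
tan_dropper top [(array([323.2, 267. ]), 0.65)]
    [0.4183 0.0347 0.0031] [np.float64(0.007114972354760921), np.float64(0.007114972354760843)] [0.4115 0.0331 0.    ]
navy_dropper side [(array([369.5, 172.7]), 0.56)]
navy_dropper top [(array([227.1, 144.4]), 0.54)]
    [0.6594 0.2504 0.0049] [np.float64(0.005738108254974983), np.float64(0.005738108254975104)] [0.655  0.2503 0.    ]
```

View pics/side0.png

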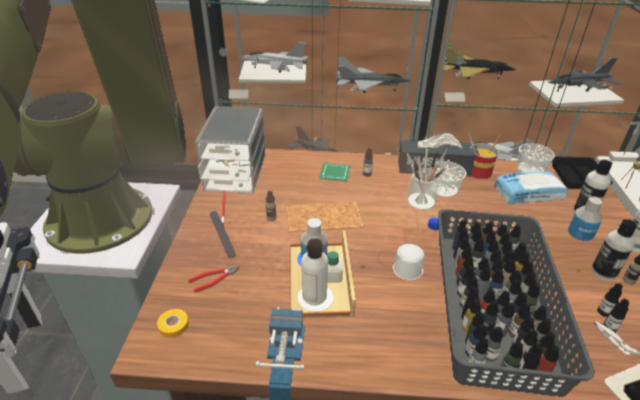

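View pics/top0.png

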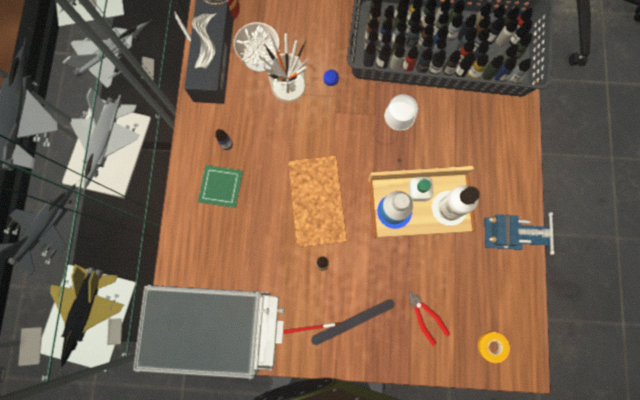

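The top view shows the blue bottle's cap at about (398,200), the white bottle's at (469,196), and the glue's green cap at (424,186). The mat is centred near (317,200), the pad near (221,186), the tan dropper at (323,263) and the navy dropper at (223,139). The side view agrees. Next I'll refine these positions.

```bash
cat >> h.py <<'E'
def rect(n,im,z,x0,x1,y0,y1,s=2000.):
    # metric view: col=(x-x0)*s, row=(y-y0)*s
    w=np.array([[x0,y0],[x1,y0],[x1,y1],[x0,y1]]); p=np.float32([proj(n,np.array([a,b,z])) for a,b in w])
    H=cv2.getPerspectiveTransform(p,np.float32((w-[x0,y0])*s))
    return cv2.warpPerspective(im,H,(int((x1-x0)*s),int((y1-y0)*s)),flags=cv2.INTER_CUBIC)
def maskrect(n,q,z):
    l=ctrl.masks_of(q,n)
    if not l: return None
    k=l[0]; c,_=cv2.findContours(k["pixels"].astype(np.uint8),0,1); c=max(c,key=cv2.contourArea)[:,0]
    w=np.float32([atz(n,u,z)[:2]*1000 for u in c]); return k["confidence"],cv2.minAreaRect(w)
E
python3 - <<'E'
from h import *
np.set_printoptions(precision=4,suppress=True)
for n in("top","side"):
    ctrl.camera(n)
    for q,z in(("cork_mat",.003),("green_pad",.003),("caddy",.01)): print(n,q,maskrect(n,q,z))
# cap / outline: bottle masks, extreme pixels
import itertools
res={}
for q in("white_bottle","blue_bottle","glue_bottle","tan_dropper","navy_dropper"):
    for n in("top","side"):
        k=ctrl.masks_of(q,n)
        if k:
            v,u=np.nonzero(k[0]["pixels"]); print(q,n,k[0]["confidence"],len(u),"u",u.min(),u.max(),"v",v.min(),v.max(),np.round(k[0]["at"],1))
            np.save(f"{q}_{n}.npy",k[0]["pixels"])
# model fit: silhouettes of cylinders projected
from scipy.optimize import minimize
P={"white_bottle":[(0,.0255),(.13,.0255),(.13,.014),(.148,.014)],"blue_bottle":[(0,.029),(.068,.029),(.068,.015),(.101,.015)],"tan_dropper":[(0,.0125),(.082,.008)],"navy_dropper":[(0,.0125),(.082,.008)]}
a=np.linspace(0,2*np.pi,40)
def sil(n,x,y,z0,prof):
    m=np.zeros((1600,2560),np.uint8)
    for (h1,r1),(h2,r2) in zip(prof,prof[1:]):
        pts=[proj(n,np.array([x+r*np.cos(t),y+r*np.sin(t),z0+h])) for h,r in((h1,r1),(h2,r2)) for t in a]
        cv2.fillConvexPoly(m,cv2.convexHull(np.int32(np.round((np.array(pts)+.5)*4))),1)
    return cv2.resize(m.astype(np.float32),(640,400),interpolation=cv2.INTER_AREA)
import os
for q,x0 in(("white_bottle",(.54,-.216)),("blue_bottle",(.53,-.105)),("tan_dropper",(.418,.035)),("navy_dropper",(.657,.25))):
    z0=.01 if "bottle" in q else 0
    for cams in(("top","side"),("top",),("side",)):
        cams=[n for n in cams if os.path.exists(f"{q}_{n}.npy")]
        M={n:np.load(f"{q}_{n}.npy") for n in cams}
        f=lambda p:sum(np.abs(sil(n,p[0],p[1],p[2] if len(cams)>1 else z0,P[q])-M[n]).sum() for n in cams)
        s=minimize(f,[*x0,z0],method="Nelder-Mead",options=dict(initial_simplex=[[*x0,z0],[x0[0]+.012,x0[1],z0],[x0[0],x0[1]+.012,z0],[*x0,z0+.012]],maxfev=120))
        print(q,cams,s.x,round(s.fun),[M[n].sum() for n in cams])
E
```

```text
top cork_mat (0.69, ((545.7791137695312, 54.62169647216797), (181.47451782226562, 101.63406372070312), 9.89568042755127))
top green_pad (0.98, ((565.064208984375, 254.47483825683594), (79.62216186523438, 79.67144012451172), 84.51936340332031))
top caddy (0.64, ((556.1229858398438, -162.53182983398438), (135.40699768066406, 214.63494873046875), 6.804403305053711))
side cork_mat (0.66, ((548.3975830078125, 54.85765838623047), (179.17408752441406, 102.47911071777344), 10.071244239807129))
side green_pad (0.96, ((567.1687622070312, 256.87701416015625), (90.76172637939453, 78.94884490966797), 85.87673950195312))
side caddy (0.68, ((554.18798828125, -139.50247192382812), (131.75439453125, 251.70375061035156), 6.7791428565979))
white_bottle top 0.61 1086 u 438 480 v 184 220 [462.  203.1]
white_bottle side 0.86 1481 u 301 327 v 238 305 [311.1 272.8]
blue_bottle top 0.72 838 u 380 412 v 191 223 [398.9 203.7]
blue_bottle side 0.63 493 u 301 327 v 219 255 [311.6 237.2]
glue_bottle top 0.86 558 u 409 433 v 177 202 [421.2 189.9]
glue_bottle side 0.71 463 u 327 343 v 251 283 [332.4 269.4]
tan_dropper top 0.53 165 u 315 328 v 256 270 [319.9 263. ]
tan_dropper side 0.67 266 u 266 276 v 191 220 [272.8 205.8]
navy_dropper top 0.57 226 u 216 231 v 130 149 [221.1 137.6]Traceback (most recent call last):
  File "<stdin>", line 32, in <module>
    res = _minimize_neldermead(fun, x0, args, callback, bounds=bounds,
                               **options)
    fxr = func(xr)
    fx = function(np.copy(x), *(wrapper_args + args))
  File "<stdin>", line 31, in <lambda>
  File "<stdin>", line 31, in <genexpr>
  File "<stdin>", line 22, in sil
  File "h.py", line 17, in proj
    m=ctrl.camera_model(n); p=np.array(m["intrinsics"])@(np.array(m["R"])@X+np.array(m["t"])); return p[:2]/p[2]
ValueError: time passes only in moves, steps and waits
```

```bash
python3 - <<'E'
s=open('h.py').read()
s=s.replace("def snap","_C={}\ndef cm(n):\n    if n not in _C: _C[n]={k:np.array(v) for k,v in ctrl.camera_model(n).items() if k in('intrinsics','R','t')}\n    return _C[n]\ndef snap",1).replace("m=ctrl.camera_model(n)","m=cm(n)")
s+='''
from scipy.optimize import minimize
P={"white_bottle":[(0,.0255),(.13,.0255),(.13,.014),(.148,.014)],"blue_bottle":[(0,.029),(.068,.029),(.068,.015),(.101,.015)],"tan_dropper":[(0,.0125),(.05,.0125),(.082,.007)]}
P["navy_dropper"]=P["tan_dropper"]
a=np.linspace(0,2*np.pi,40)
def sil(n,x,y,z0,prof):
    m=np.zeros((1600,2560),np.uint8)
    for (h1,r1),(h2,r2) in zip(prof,prof[1:]):
        pts=[proj(n,np.array([x+r*np.cos(t),y+r*np.sin(t),z0+h])) for h,r in((h1,r1),(h2,r2)) for t in a]
        cv2.fillConvexPoly(m,cv2.convexHull(np.int32(np.round((np.array(pts)+.5)*4))),1)
    return cv2.resize(m.astype(np.float32),(640,400),interpolation=cv2.INTER_AREA)
def fit(q,M,x0,z0):
    """M: {camera: mask}; z is free only with two views"""
    two=len(M)>1
    f=lambda p:sum(np.abs(sil(n,p[0],p[1],p[2] if two else z0,P[q])-m).sum() for n,m in M.items())
    i=np.array([*x0,z0]); s=minimize(f,i,method="Nelder-Mead",options=dict(initial_simplex=[i,i+[.012,0,0],i+[0,.012,0],i+[0,0,.012]],maxfev=120))
    return s.x,round(s.fun),[int(m.sum()) for m in M.values()]
'''
open('h.py','w').write(s)
E
python3 - <<'E'
from h import *
import os
np.set_printoptions(precision=4,suppress=True)
for q,x0 in(("white_bottle",(.54,-.216)),("blue_bottle",(.53,-.105)),("tan_dropper",(.418,.035)),("navy_dropper",(.657,.25))):
    z0=.01 if "bottle" in q else 0
    for cams in(("top","side"),("top",),("side",)):
        M={n:np.load(f"{q}_{n}.npy") for n in cams if os.path.exists(f"{q}_{n}.npy")}
        if len(M)==len(cams): print(q,cams,*fit(q,M,x0,z0))
o=ctrl.get_obs();print(o["time_s"],o["ee_pos"],o["eef_rot"])
E
```

```text
white_bottle ('top', 'side') [ 0.5445 -0.2135  0.0069] 371 [1086, 1481]
white_bottle ('top',) [ 0.5423 -0.2123  0.0115] 133 [1086]
white_bottle ('side',) [ 0.5448 -0.212   0.0076] 226 [1481]
blue_bottle ('top', 'side') [ 0.5342 -0.1011  0.0071] 731 [838, 493]
blue_bottle ('top',) [ 0.5329 -0.1003  0.0077] 96 [838]
blue_bottle ('side',) [ 0.5344 -0.0827  0.0021] 611 [493]
tan_dropper ('top', 'side') [ 0.4188  0.0375 -0.0005] 59 [165, 266]
tan_dropper ('top',) [0.4179 0.037  0.0038] 12 [165]
tan_dropper ('side',) [0.4192 0.0399 0.0011] 35 [266]
navy_dropper ('top',) [0.6555 0.2518 0.0059] 39 [226]
2.0 [ 0.1926 -0.5151  0.2054] [-3.1415 -0.      0.3579]
```

```bash
cat >> h.py <<'E'
from scipy.spatial.transform import Rotation as Ro
def go(x,y,z,yaw,start=None):
    """tool-axis shift (30 mm units) and turn (6 deg units) from start pose (default: measured) to TCP x,y,z,yaw pointing down"""
    if start is None:
        o=ctrl.get_obs(); p=o["ee_pos"];R=Ro.from_euler("xyz",o["eef_rot"])
    else: p=start[:3];R=Ro.from_euler("xyz",[np.pi,0,start[3]])
    T=Ro.from_euler("xyz",[np.pi,0,yaw])
    print(np.round(np.r_[R.inv().apply(np.array([x,y,z])-p)/.03,np.degrees((R.inv()*T).as_rotvec())/6],2).tolist())
E
python3 -c "
from h import *
go(.543,-.213,.23,.09); go(.543,-.213,.098,.09,(.543,-.213,.23,.09))"
```

```text
[14.47, -5.34, -0.82, -0.0, -0.0, 2.56]
[0.0, -0.0, 4.4, 0.0, 0.0, 0.0]
```

Emit:
step_arm(plan=[[[1,-0.37,-0.4,0,0,0.2],[2.2,-0.8,-0.82,0,0,0.5],[3.4,-1.25,-0.82,0,0,0.9],[4.6,-1.7,-0.82,0,0,1.3],[5.8,-2.1,-0.82,0,0,1.7],[7,-2.6,-0.82,0,0,2.1],[8,-3,-0.82,0,0,2.56],[9,-3.35,-0.82,0,0,2.56]]], grip=1)

```text
time_s: 2.67
ee_pos: [0.4115, -0.3248, 0.2302]
eef_rot: [3.141, -0.0, 0.087]
force: [0.5, 0.2, 1.1]
grip_width: 0.0936
grip_force: 0.0
```

```bash
python3 -c "
from h import *
go(.543,-.213,.23,.09)"
```

```text
[4.69, -3.33, 0.01, 0.0, -0.0, -0.03]
```

Emit:
step_arm(plan=[[[0.9,-0.65,0,0,0,0],[1.9,-1.35,0,0,0,0],[2.9,-2.06,0,0,0,0],[3.8,-2.7,0,0,0,0],[4.4,-3.15,0,0,0,0],[4.69,-3.33,0,0,0,0],[4.69,-3.33,0,0,0,0],[4.69,-3.33,0,0,0,0]]])

```text
time_s: 3.33
ee_pos: [0.5411, -0.2148, 0.2298]
eef_rot: [-3.142, 0.001, 0.09]
force: [-0.5, -0.3, -0.1]
grip_width: 0.0938
grip_force: 0.0
```

```bash
python3 -c "
from h import *
snap('top','top1.png');snap('side','side1.png')
go(.543,-.213,.098,.09)"
```

```text
[0.09, -0.08, 4.4, 0.0, 0.0, -0.02]
```

View pics/side1.png

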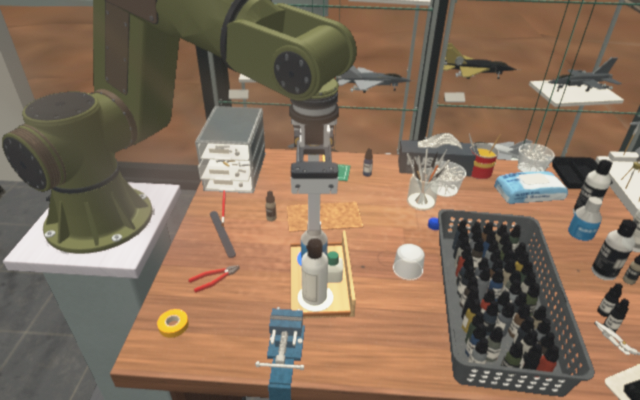

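The gripper is centred over the white bottle, with its cap at about (315,248) below the fingers. I'll descend now.

Emit:
step_arm(plan=[[[0.09,-0.08,0.6,0,0,0],[0.09,-0.08,1.4,0,0,0],[0.09,-0.08,2.2,0,0,0],[0.09,-0.08,3,0,0,0],[0.09,-0.08,3.7,0,0,0],[0.09,-0.08,4.2,0,0,0],[0.09,-0.08,4.4,0,0,0],[0.09,-0.08,4.4,0,0,0]]])

```text
time_s: 4.1
ee_pos: [0.5429, -0.2124, 0.0971]
eef_rot: [-3.141, 0.002, 0.088]
force: [-1.0, 0.7, -0.4]
grip_width: 0.0938
grip_force: 0.0
```

Emit:
step_arm(plan=[[[0,0,0,0,0,0],[0,0,0,0,0,0],[0,0,0,0,0,0],[0,0,0,0,0,0],[0,0,0,0,0,0],[0,0,0,0,0,0],[0,0,0,0,0,0],[0,0,0,0,0,0]]], grip=0.35, squeeze=15)

```text
time_s: 4.77
ee_pos: [0.5441, -0.2118, 0.0982]
eef_rot: [3.141, -0.0, 0.09]
force: [-0.3, 0.1, 0.8]
grip_width: 0.0511
grip_force: 14.9
```

Emit:
step_arm(plan=[[[0,0,0,0,0,0],[0,0,-0.2,0,0,0],[0,0,-0.7,0,0,0],[0,0,-1.5,0,0,0],[0,0,-2.4,0,0,0],[0,0,-3.3,0,0,0],[0,0,-4.1,0,0,0],[0,0,-4.4,0,0,0]]], squeeze=30)

```text
time_s: 5.43
ee_pos: [0.5447, -0.2119, 0.2338]
eef_rot: [3.14, -0.004, 0.09]
force: [-0.6, -0.4, -0.6]
grip_width: 0.0508
grip_force: 29.8
```

```bash
python3 -c "
from h import *
o=ctrl.get_obs();print(o['force'],o['grip_width'],o['ee_pos'])
go(.5056,.0474,.23,.09)"
```

```text
[-0.61464727 -0.43106475 -0.60676132] 0.05076207673865797 [ 0.54465206 -0.21192284  0.23380352]
[-0.52, -8.73, 0.11, 0.02, -0.04, -0.0]
```

Emit:
step_arm(plan=[[[-0.03,-0.5,0,0,0,0],[-0.1,-1.5,0,0,0,0],[-0.2,-2.6,0,0,0,0],[-0.25,-3.8,0,0,0,0],[-0.3,-5,0,0,0,0],[-0.4,-6.1,0,0,0,0],[-0.45,-7.2,0,0,0,0],[-0.5,-8,0,0,0,0]]])

```text
time_s: 6.1
ee_pos: [0.506, 0.0288, 0.2286]
eef_rot: [-3.141, 0.002, 0.091]
force: [-0.5, -0.1, -2.0]
grip_width: 0.0513
grip_force: 29.8
```

Emit:
step_arm(plan=[[[-0.02,-0.5,0,0,0,0],[-0.02,-0.73,0.2,0,0,0],[-0.02,-0.73,0.8,0,0,0],[-0.02,-0.73,1.5,0,0,0],[-0.02,-0.73,2.2,0,0,0],[-0.02,-0.73,2.8,0,0,0],[-0.02,-0.73,3.1,0,0,0],[-0.02,-0.73,3.1,0,0,0]]])

```text
time_s: 6.77
ee_pos: [0.5036, 0.0475, 0.1343]
eef_rot: [-3.141, 0.005, 0.089]
force: [-0.2, 0.2, -1.8]
grip_width: 0.0509
grip_force: 29.8
```

```bash
python3 -c "
from h import *
snap('side','side2.png');snap('top','top2.png')
go(.5056,.0474,.092,.09)"
```

```text
[0.02, 0.01, 1.51, 0.0, 0.0, -0.01]
```

View pics/side2.png

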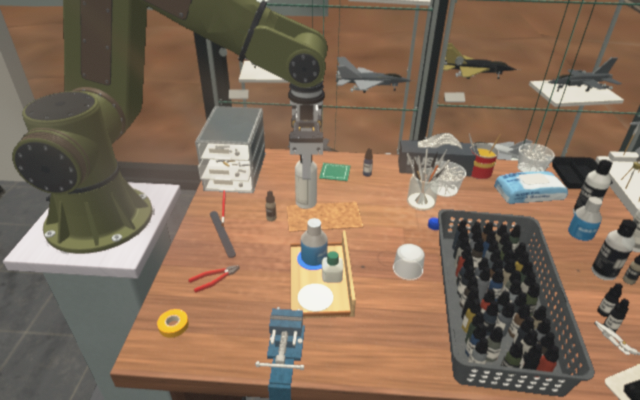

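The white bottle hangs upright over the near end of the mat at (306,190), and the white coaster is bare at (315,298).

Emit:
step_arm(plan=[[[0.02,0,0.4,0,0,0],[0.02,0,0.8,0,0,0],[0.02,0,1.1,0,0,0],[0.02,0,1.3,0,0,0],[0.02,0,1.4,0,0,0],[0.02,0,1.45,0,0,0],[0.02,0,1.5,0,0,0],[0.02,0,1.5,0,0,0]]])

```text
time_s: 7.53
ee_pos: [0.5057, 0.0478, 0.0923]
eef_rot: [3.142, -0.0, 0.09]
force: [0.1, -0.2, -2.0]
grip_width: 0.051
grip_force: 29.8
```

Force is −2 N, so the bottle is still hanging. I'll ease down.

Emit:
step_arm(plan=[[[0,0,0.02,0,0,0],[0,0,0.04,0,0,0],[0,0,0.05,0,0,0],[0,0,0.05,0,0,0]]])

```text
time_s: 7.87
ee_pos: [0.506, 0.0478, 0.0911]
eef_rot: [3.142, -0.001, 0.09]
force: [0.2, -0.9, 2.9]
grip_width: 0.0507
grip_force: 29.8
```

Emit:
step_arm(plan=[[[0,0,0,0,0,0],[0,0,0,0,0,0],[0,0,0,0,0,0],[0,0,0,0,0,0],[0,0,0,0,0,0],[0,0,0,0,0,0]]], grip=1)

```text
time_s: 8.37
ee_pos: [0.5055, 0.0478, 0.0905]
eef_rot: [-3.142, 0.0, 0.09]
force: [0.4, -0.8, -0.8]
grip_width: 0.0876
grip_force: 0.0
```

Emit:
step_arm(plan=[[[0,0,-0.6,0,0,0],[0,0,-1.5,0,0,0],[0,0,-2.6,0,0,0],[0,0,-3.7,0,0,0],[0,0,-4.5,0,0,0],[0,0,-4.7,0,0,0]]])

```text
time_s: 8.87
ee_pos: [0.5067, 0.0478, 0.2357]
eef_rot: [3.141, -0.006, 0.09]
force: [-0.4, -0.2, 0.0]
grip_width: 0.0939
grip_force: 0.0
```

```bash
cat >> h.py <<'E'
def see(q,cams,x0,z0):
    M={}
    for n in cams:
        ctrl.camera(n); l=ctrl.masks_of(q,n)
        if l: M[n]=l[0]["pixels"]
    return fit(q,M,x0,z0) if M else None
E
python3 -c "
from h import *
np.set_printoptions(precision=4,suppress=True)
print(see('blue_bottle',('top',),(.533,-.101),.01),see('blue_bottle',('side',),(.533,-.101),.01),see('blue_bottle',('top','side'),(.533,-.101),.01))
print(see('white_bottle',('side',),(.506,.048),.003))
go(.533,-.101,.23,.09);go(.533,-.101,.082,.09)"
```

```text
(array([ 0.5325, -0.1019,  0.0192]), 110, [825]) (array([ 0.5357, -0.1004,  0.0142]), 113, [1010]) (array([ 0.5338, -0.1028,  0.0101]), 255, [842, 989])
(array([0.5069, 0.0497, 0.0111]), 174, [1041])
[0.47, 5.02, 0.03, -0.0, 0.01, -0.0]
[0.48, 5.02, 4.96, -0.0, 0.01, -0.0]
```

Emit:
step_arm(plan=[[[0.15,1,0,0,0,0],[0.27,2.2,0,0,0,0],[0.37,3.4,0,0,0,0],[0.47,4.5,0.3,0,0,0],[0.49,5.05,0.9,0,0,0],[0.49,5.05,1.7,0,0,0],[0.49,5.05,2.4,0,0,0],[0.49,5.05,2.4,0,0,0]]])

```text
time_s: 10.03
ee_pos: [0.532, -0.1018, 0.1554]
eef_rot: [-3.139, 0.006, 0.089]
force: [1.2, -0.2, -1.6]
grip_width: 0.0944
grip_force: 0.0
```

```bash
python3 -c "
from h import *
go(.5335,-.102,.083,.09)"
```

```text
[0.07, 0.02, 2.41, -0.02, 0.06, -0.01]
```

Emit:
step_arm(plan=[[[0.02,0,0.6,0,0,0],[0.02,0,1.2,0,0,0],[0.02,0,1.8,0,0,0],[0.02,0,2.2,0,0,0],[0.02,0,2.4,0,0,0],[0.02,0,2.4,0,0,0],[0.02,0,2.4,0,0,0]]])

```text
time_s: 10.62
ee_pos: [0.5348, -0.1017, 0.0884]
eef_rot: [3.141, -0.001, 0.09]
force: [-0.3, -0.2, 0.4]
grip_width: 0.0937
grip_force: 0.0
```

Emit:
step_arm(plan=[[[0,0,0,0,0,0],[0,0,0,0,0,0],[0,0,0,0,0,0],[0,0,0,0,0,0],[0,0,0,0,0,0],[0,0,0,0,0,0],[0,0,0,0,0,0],[0,0,0,0,0,0]]], grip=0.1, squeeze=15)

```text
time_s: 11.28
ee_pos: [0.5344, -0.1017, 0.0875]
eef_rot: [-3.142, 0.0, 0.09]
force: [-0.6, 0.2, 0.2]
grip_width: 0.0442
grip_force: 0.0
```

Emit:
step_arm(plan=[[[-0.02,0,0.09,0,0,0],[-0.02,0,0.17,0,0,0],[-0.02,0,0.17,0,0,0],[-0.02,0,0.17,0,0,0],[-0.02,0,0.17,0,0,0],[-0.02,0,0.17,0,0,0]]])

```text
time_s: 11.78
ee_pos: [0.5337, -0.1018, 0.0823]
eef_rot: [-3.141, 0.0, 0.09]
force: [0.2, 0.5, 0.3]
grip_width: 0.0295
grip_force: 15.0
```

Emit:
step_arm(plan=[[[0,0,0,0,0,0],[0,0,0,0,0,0],[0,0,0,0,0,0]]], squeeze=30)

```text
time_s: 12.03
ee_pos: [0.5338, -0.1018, 0.0824]
eef_rot: [-3.142, 0.0, 0.09]
force: [-0.2, -0.5, -1.6]
grip_width: 0.0296
grip_force: 30.0
```

Emit:
step_arm(plan=[[[0,0,-0.2,0,0,0],[0,0,-0.6,0,0,0],[0,0,-1.2,0,0,0],[0,0,-1.9,0,0,0],[0,0,-2.5,0,0,0],[0,0,-2.8,0,0,0],[0,0,-2.9,0,0,0],[0,0,-2.9,0,0,0]]])

```text
time_s: 12.7
ee_pos: [0.5339, -0.1018, 0.1701]
eef_rot: [3.141, -0.001, 0.09]
force: [0.9, -0.6, -1.7]
grip_width: 0.0297
grip_force: 30.0
```

```bash
python3 -c "
from h import *
o=ctrl.get_obs();print(o['force'],o['grip_width'],o['ee_pos'])
go(.5903,.0624,.168,.09)"
```

```text
[ 0.9482158  -0.64058219 -1.70119998] 0.029721183996797455 [ 0.53391509 -0.10184899  0.17009285]
[2.36, -5.28, 0.07, 0.0, -0.01, -0.0]
```

Emit:
step_arm(plan=[[[0.4,-0.4,0,0,0,0],[0.9,-1.1,0,0,0,0],[1.4,-1.9,0,0,0,0],[1.9,-2.8,0,0,0,0],[2.2,-3.7,0,0,0,0],[2.36,-4.5,0,0,0,0],[2.36,-5.1,0,0,0,0],[2.36,-5.28,0,0,0,0]]])

```text
time_s: 13.37
ee_pos: [0.5895, 0.0648, 0.1679]
eef_rot: [-3.141, 0.002, 0.092]
force: [0.3, 0.6, -1.6]
grip_width: 0.0296
grip_force: 30.0
```

Emit:
step_arm(plan=[[[0,0,0.2,0,0,0],[0,0,0.7,0,0,0],[0,0,1.3,0,0,0],[0,0,1.9,0,0,0],[0,0,2.4,0,0,0],[0,0,2.7,0,0,0],[0,0,2.8,0,0,0],[0,0,2.8,0,0,0]]])

```text
time_s: 14.03
ee_pos: [0.5898, 0.0616, 0.0847]
eef_rot: [-3.142, 0.001, 0.089]
force: [0.0, -0.0, -0.8]
grip_width: 0.0293
grip_force: 30.0
```

```bash
python3 -c "
from h import *
snap('top','top3.png')
go(.5903,.0624,.0755,.09)"
```

```text
[0.0, -0.02, 0.34, 0.0, -0.0, -0.01]
```

View pics/top3.png

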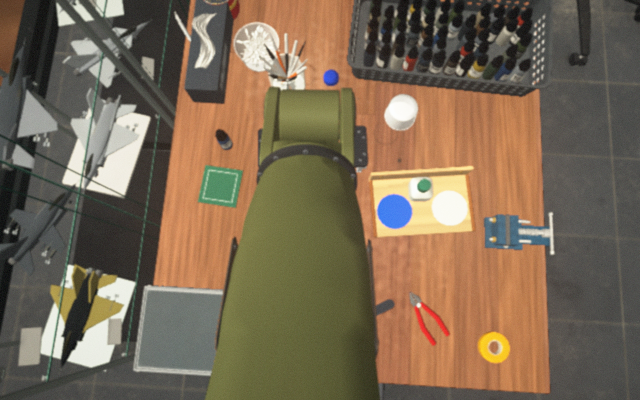

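Both coasters are now bare, blue at (395,211) and white at (450,208), and the glue bottle is clear at (422,188). I'll lower and release the blue bottle, then measure the coasters and the glue bottle.

Emit:
step_arm(plan=[[[0,0,0.1,0,0,0],[0,0,0.2,0,0,0],[0,0,0.27,0,0,0],[0,0,0.31,0,0,0],[0,0,0.34,0,0,0],[0,0,0.34,0,0,0]]])

```text
time_s: 14.58
ee_pos: [0.5901, 0.0623, 0.0752]
eef_rot: [-3.142, 0.0, 0.09]
force: [0.4, -0.8, -1.7]
grip_width: 0.0292
grip_force: 30.0
```

```bash
python3 - <<'E'
from h import *
np.set_printoptions(precision=4,suppress=True)
for n in("top","side"):
    ctrl.camera(n)
    for q,z in(("blue_coaster",.01),("white_coaster",.01),("caddy",.01)):print(n,q,maskrect(n,q,z))
    l=ctrl.masks_of("glue_bottle",n)
    if l:
        m=l[0]["pixels"]; np.save(f"glue_{n}.npy",m); v,u=np.nonzero(m); print(len(u),u.min(),u.max(),v.min(),v.max())
# glue model fit: box + cap, x,y,yaw
def gsil(n,x,y,z0,yw):
    m=np.zeros((1600,2560),np.uint8); c,s=np.cos(yw),np.sin(yw)
    box=[(x+c*i-s*j,y+s*i+c*j,z0+h) for i in(-.022,.022) for j in(-.022,.022) for h in(0,.041)]
    cyl=[(x+.0125*np.cos(t),y+.0125*np.sin(t),z0+h) for t in a for h in(.041,.062)]
    for b in(box,cyl): cv2.fillConvexPoly(m,cv2.convexHull(np.int32(np.round((np.array([proj(n,np.array(p)) for p in b])+.5)*4))),1)
    return cv2.resize(m.astype(np.float32),(640,400),interpolation=cv2.INTER_AREA)
import os
Ms={n:np.load(f"glue_{n}.npy") for n in("top","side") if os.path.exists(f"glue_{n}.npy")}
for M in [Ms]+[{n:m} for n,m in Ms.items()]:
    f=lambda p:sum(np.abs(gsil(n,p[0],p[1],p[2] if len(M)>1 else .008,p[3])-m).sum() for n,m in M.items())
    i=np.array([.577,-.154,.008,.09]); s=minimize(f,i,method="Nelder-Mead",options=dict(initial_simplex=[i]+[i+d for d in np.diag([.01,.01,.01,.1])],maxfev=200))
    print(list(M),s.x,s.fun,[m.sum() for m in M.values()])
E
```

```text
top blue_coaster (0.79, ((532.6943359375, -104.29180145263672), (68.23967742919922, 67.38189697265625), 47.31650924682617))
top white_coaster (0.9, ((545.0174560546875, -215.62918090820312), (71.78762817382812, 70.64395904541016), 14.796513557434082))
top caddy (0.69, ((555.5831909179688, -160.90716552734375), (137.8182830810547, 215.88137817382812), 6.112916469573975))
567 408 433 177 202
side blue_coaster (0.65, ((529.53662109375, -102.9103775024414), (73.4360580444336, 61.038604736328125), 75.84825134277344))
side white_coaster (0.83, ((547.6123046875, -214.7025146484375), (69.21109008789062, 68.49003601074219), 4.646711349487305))
side caddy (0.89, ((554.9036254882812, -137.5918426513672), (129.3495635986328, 255.4829864501953), 6.6832780838012695))
562 322 342 251 282
['top', 'side'] [ 0.5767 -0.1516  0.0074  0.0546] 208.9375 [np.int64(567), np.int64(562)]
['top'] [ 0.5752 -0.1513  0.0118  0.0951] 100.0 [np.int64(567)]
['side'] [ 0.578  -0.1497  0.0149  0.0325] 100.8125 [np.int64(562)]
```

Emit:
step_arm(plan=[[[0,0,0.02,0,0,0],[0,0,0.04,0,0,0],[0,0,0.04,0,0,0],[0,0,0.04,0,0,0]]])

```text
time_s: 15.42
ee_pos: [0.5904, 0.0623, 0.0749]
eef_rot: [3.142, -0.001, 0.09]
force: [-2.6, -0.0, 6.8]
grip_width: 0.0296
grip_force: 30.0
```

Emit:
step_arm(plan=[[[0,0,0,0,0,0],[0,0,0,0,0,0],[0,0,0,0,0,0],[0,0,0,0,0,0],[0,0,0,0,0,0],[0,0,0,0,0,0]]], grip=1)

```text
time_s: 15.92
ee_pos: [0.5901, 0.0623, 0.074]
eef_rot: [-3.142, 0.0, 0.09]
force: [-0.5, -0.0, 0.9]
grip_width: 0.0662
grip_force: 0.0
```

Emit:
step_arm(plan=[[[0,0,-0.6,0,0,0],[0,0,-1.5,0,0,0],[0,0,-2.5,0,0,0],[0,0,-3.4,0,0,0],[0,0,-4,0,0,0],[0,0,-4.2,0,0,0]]])

```text
time_s: 16.42
ee_pos: [0.591, 0.0624, 0.2033]
eef_rot: [3.141, -0.005, 0.09]
force: [-0.8, 0.9, 0.1]
grip_width: 0.094
grip_force: 0.0
```

```bash
python3 -c "
from h import *
go(.577,-.152,.2,.09);go(.577,-.152,.019,.09,(.577,-.152,.2,.09))"
```

```text
[-1.11, 7.07, 0.11, 0.0, -0.04, -0.0]
[0.0, -0.0, 6.03, 0.0, 0.0, 0.0]
```

Emit:
step_arm(plan=[[[-0.15,1,0,0,0,0],[-0.35,2.2,0,0,0,0],[-0.55,3.4,0,0,0,0],[-0.75,4.6,0,0,0,0],[-0.9,5.7,0,0,0,0],[-1.05,6.6,0,0,0,0],[-1.11,7.07,0,0,0,0],[-1.11,7.07,0.3,0,0,0]]])

```text
time_s: 17.08
ee_pos: [0.5761, -0.1544, 0.1913]
eef_rot: [3.141, -0.001, 0.087]
force: [-0.1, -0.0, 0.1]
grip_width: 0.094
grip_force: 0.0
```

Emit:
step_arm(plan=[[[0,0,0.6,0,0,0],[0,0,1.4,0,0,0],[0,0,2.2,0,0,0],[0,0,3,0,0,0],[0,0,3.3,0,0,0],[0,0,3.3,0,0,0],[0,0,3.3,0,0,0]]])

```text
time_s: 17.67
ee_pos: [0.5762, -0.1512, 0.0923]
eef_rot: [-3.141, 0.0, 0.091]
force: [0.7, 1.2, -0.4]
grip_width: 0.0941
grip_force: 0.0
```

```bash
python3 -c "
from h import *
np.set_printoptions(precision=4,suppress=True)
im=snap('side','side4.png')
print(see('white_bottle',('side',),(.506,.048),.003),see('blue_bottle',('side',),(.59,.062),.003))
go(.577,-.152,.02,.09)
cv2.imwrite('pics/side4c.png',cv2.resize(im[130:330,220:420,::-1],(600,600),interpolation=cv2.INTER_CUBIC))"
```

```text
(array([0.5065, 0.0529, 0.0032]), 184, [1031]) (array([ 0.6004,  0.1113, -0.052 ]), 765, [84])
[0.01, 0.0, 2.44, 0.01, -0.02, -0.0]
```

View pics/side4c.png

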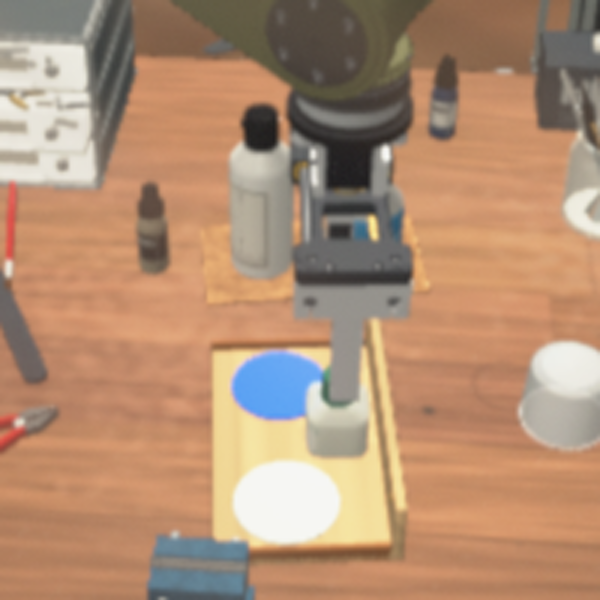

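The white bottle stands on the mat, the blue bottle shows behind the gripper, and the fingers straddle the glue bottle at (338,415). I'll descend.

Emit:
step_arm(plan=[[[0,0,0.6,0,0,0],[0,0,1.2,0,0,0],[0,0,1.8,0,0,0],[0,0,2.2,0,0,0],[0,0,2.4,0,0,0],[0,0,2.4,0,0,0],[0,0,2.4,0,0,0]]])

```text
time_s: 18.5
ee_pos: [0.5763, -0.152, 0.0207]
eef_rot: [3.141, -0.001, 0.09]
force: [-0.1, -1.0, -0.1]
grip_width: 0.094
grip_force: 0.0
```

Emit:
step_arm(plan=[[[0,0,0,0,0,0],[0,0,0,0,0,0],[0,0,0,0,0,0],[0,0,0,0,0,0],[0,0,0,0,0,0],[0,0,0,0,0,0],[0,0,0,0,0,0],[0,0,0,0,0,0]]], grip=0.25, squeeze=10)

```text
time_s: 19.17
ee_pos: [0.5759, -0.1519, 0.02]
eef_rot: [-3.142, 0.0, 0.09]
force: [0.9, -0.1, 0.1]
grip_width: 0.0441
grip_force: 0.0
```

Emit:
step_arm(plan=[[[0,0,0,0,0,0],[0,0,0,0,0,0],[0,0,0,0,0,0],[0,0,0,0,0,0]]], squeeze=20)

```text
time_s: 19.5
ee_pos: [0.576, -0.1519, 0.0201]
eef_rot: [-3.142, -0.0, 0.09]
force: [-0.3, 0.6, 0.4]
grip_width: 0.0424
grip_force: 20.0
```

Emit:
step_arm(plan=[[[0,0,-0.2,0,0,0],[0,0,-0.7,0,0,0],[0,0,-1.6,0,0,0],[0,0,-2.8,0,0,0],[0,0,-4,0,0,0],[0,0,-5.2,0,0,0],[0,0,-6,0,0,0],[0,0,-6.2,0,0,0]]])

```text
time_s: 20.17
ee_pos: [0.5771, -0.1523, 0.2113]
eef_rot: [3.139, -0.006, 0.09]
force: [0.3, -0.4, -0.2]
grip_width: 0.0417
grip_force: 19.9
```

```bash
python3 - <<'E'
from h import *
np.set_printoptions(precision=4,suppress=True)
ctrl.camera('side');ctrl.camera('top')
for n in("side","top"): print(maskrect(n,"green_pad",.003))
l=ctrl.place_of("glue_bottle","side");o=ctrl.get_obs();print(l[0]["at"] if l else 0, proj("side",o["ee_pos"]-[0,0,.0115]),o["grip_width"],o["force"])
go(.566,.255,.206,-.09)
E
```

```text
(0.6, ((608.3597412109375, 99.56491088867188), (122.09577178955078, 50.173465728759766), 66.39552307128906))
(0.76, ((565.07470703125, 255.74578857421875), (80.91570281982422, 79.11944580078125), 84.84211730957031))
0 [332.9258 206.9442] 0.042179687236161056 [-0.5316 -0.3092 -0.1081]
[0.91, -13.53, -0.05, -0.01, 0.03, 1.72]
```

Emit:
step_arm(plan=[[[0.03,-0.5,0,0,0,0],[0.1,-1.5,0,0,0,0.2],[0.2,-2.7,0,0,0,0.4],[0.3,-3.9,0,0,0,0.6],[0.4,-5.1,0,0,0,0.8],[0.5,-6.3,0,0,0,1],[0.6,-7.5,0,0,0,1.2],[0.65,-8.5,0,0,0,1.4]]])

```text
time_s: 21.08
ee_pos: [0.5715, 0.1068, 0.2049]
eef_rot: [3.142, 0.002, -0.057]
force: [0.3, -0.5, -0.9]
grip_width: 0.042
grip_force: 19.9
```

```bash
python3 - <<'E'
from h import *
im=snap('side','side5.png')
cv2.imwrite('pics/side5c.png',cv2.resize(im[80:330,200:450,::-1],(600,600),interpolation=cv2.INTER_CUBIC))
go(.566,.255,.206,-.09)
E
```

```text
[-0.44, -4.79, -0.03, -0.01, 0.02, 0.33]
```

View pics/side5c.png

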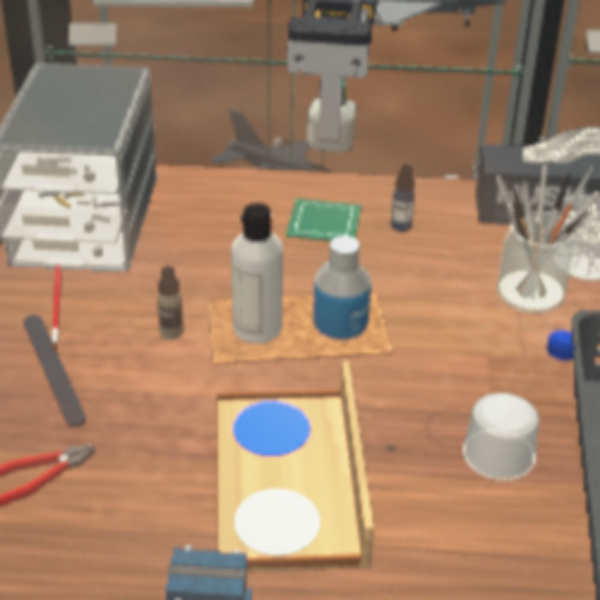

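The glue bottle is held squarely at (331,125). The white and blue bottles stand on the mat, both coasters are bare, and the droppers are untouched. I'll carry on to the pad.

Emit:
step_arm(plan=[[[-0.1,-0.8,0,0,0,0.1],[-0.2,-1.9,0,0,0,0.3],[-0.3,-3,0,0,0,0.33],[-0.4,-3.9,0,0,0,0.33],[-0.44,-4.5,0.3,0,0,0.33],[-0.44,-4.79,0.9,0,0,0.33],[-0.44,-4.79,1.6,0,0,0.33],[-0.44,-4.79,2.2,0,0,0.33]]])

```text
time_s: 21.8
ee_pos: [0.5662, 0.2491, 0.1375]
eef_rot: [3.141, 0.002, -0.09]
force: [-0.2, -0.3, -0.7]
grip_width: 0.0422
grip_force: 19.9
```

Emit:
step_arm(plan=[[[0,0,0.7,0,0,0],[0,0,1.4,0,0,0],[0,0,2,0,0,0],[0,0,2.5,0,0,0],[0,0,2.7,0,0,0],[0,0,2.7,0,0,0],[0,0,2.7,0,0,0]]])

```text
time_s: 22.38
ee_pos: [0.5673, 0.2483, 0.0591]
eef_rot: [3.141, 0.0, -0.091]
force: [0.2, 0.3, -0.3]
grip_width: 0.0422
grip_force: 19.9
```

```bash
python3 - <<'E'
from h import *
np.set_printoptions(precision=4,suppress=True)
im=ctrl.camera('side'); o=ctrl.get_obs(); print(o["ee_pos"])
go(.566,.2555,.016,-.09)
cv2.imwrite('pics/side6c.png',cv2.resize(im[100:220,270:390,::-1],(600,600),interpolation=cv2.INTER_CUBIC))
l=ctrl.place_of("green_pad","side"); print([(x["at"],x["confidence"],atz("side",x["at"],0)) for x in l])
l=ctrl.place_of("glue_bottle","side"); print([(x["at"],x["confidence"],atz("side",x["at"],o["ee_pos"][2]-.012)) for x in l])
E
```

```text
[0.5677 0.2484 0.0598]
[-0.08, -0.23, 1.46, -0.0, -0.01, -0.01]
[([335.6, 172.5], 0.7, array([0.57  , 0.2541, 0.    ]))]
[([334.3, 160.7], 0.44, array([0.5654, 0.2401, 0.0478]))]
```

View pics/side6c.png

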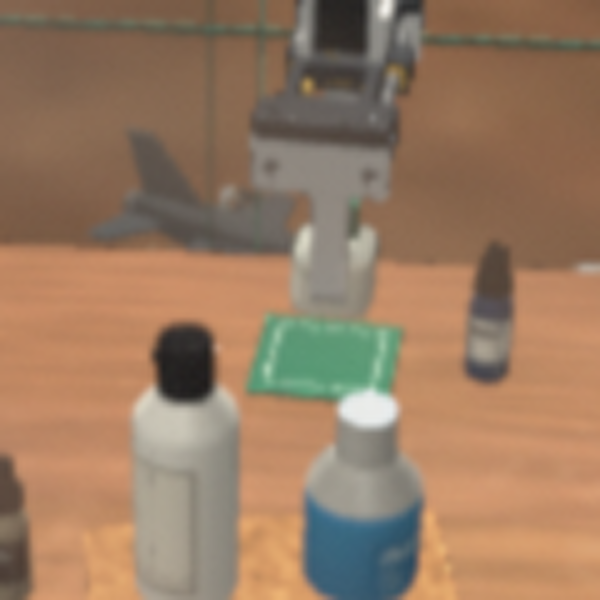

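The glue bottle at (335,270) hangs above the pad, whose centre is about (326,356). The offset from the fingers is about 2 mm. I'll lower it.

Emit:
step_arm(plan=[[[-0.1,-0.23,0.3,0,0,0],[-0.1,-0.23,0.7,0,0,0],[-0.1,-0.23,1,0,0,0],[-0.1,-0.23,1.25,0,0,0],[-0.1,-0.23,1.4,0,0,0],[-0.1,-0.23,1.44,0,0,0],[-0.1,-0.23,1.44,0,0,0],[-0.1,-0.23,1.44,0,0,0]]])

```text
time_s: 23.2
ee_pos: [0.5653, 0.2551, 0.0158]
eef_rot: [-3.142, -0.0, -0.092]
force: [-0.3, -0.2, -0.6]
grip_width: 0.0419
grip_force: 20.0
```

Emit:
step_arm(plan=[[[0,0,0.03,0,0,0],[0,0,0.06,0,0,0],[0,0,0.06,0,0,0],[0,0,0.06,0,0,0]]])

```text
time_s: 23.53
ee_pos: [0.5655, 0.2552, 0.0149]
eef_rot: [-3.141, -0.001, -0.091]
force: [-1.9, -1.0, 6.1]
grip_width: 0.0424
grip_force: 20.0
```

Emit:
step_arm(plan=[[[0,0,0,0,0,0],[0,0,0,0,0,0],[0,0,0,0,0,0],[0,0,0,0,0,0],[0,0,0,0,0,0],[0,0,0,0,0,0]]], grip=1)

```text
time_s: 24.03
ee_pos: [0.5651, 0.2552, 0.014]
eef_rot: [3.142, 0.0, -0.091]
force: [-0.4, -0.6, -0.1]
grip_width: 0.0786
grip_force: 0.0
```

Emit:
step_arm(plan=[[[0,0,-0.6,0,0,0],[0,0,-1.7,0,0,0],[0,0,-2.9,0,0,0],[0,0,-4.1,0,0,0],[0,0,-5.3,0,0,0],[0,0,-6.3,0,0,0],[0,0,-7,0,0,0],[0,0,-7.2,0,0,0]]])

```text
time_s: 24.7
ee_pos: [0.566, 0.2555, 0.2341]
eef_rot: [-3.139, -0.005, -0.091]
force: [-0.6, -1.1, -0.4]
grip_width: 0.0941
grip_force: 0.0
```

```bash
python3 - <<'E'
from h import *
np.set_printoptions(precision=4,suppress=True)
im=ctrl.camera('side'); o=ctrl.get_obs(); print(o["ee_pos"])
for q,x0 in(("white_bottle",(.506,.048)),("blue_bottle",(.59,.062))):
    l=ctrl.masks_of(q,"side"); print(q,fit(q,{"side":l[0]["pixels"]},x0,.003))
for q in("green_pad","glue_bottle"):
    l=ctrl.place_of(q,"side"); print(q,[(x["at"],x["confidence"],atz("side",x["at"],.003)) for x in l])
cv2.imwrite('pics/side7c.png',cv2.resize(im[100:260,230:390,::-1],(600,600),interpolation=cv2.INTER_CUBIC))
go(.590,.0624,.2,.09)
E
```

```text
[0.5658 0.2554 0.2329]
white_bottle (array([ 0.5069,  0.0497, -0.003 ]), 153, [1062])
blue_bottle (array([0.5921, 0.0657, 0.0011]), 107, [796])
green_pad [([335.3, 174.0], 0.64, array([0.5696, 0.242 , 0.003 ]))]
glue_bottle [([335.3, 172.8], 0.63, array([0.5693, 0.248 , 0.003 ])), ([324.6, 215.8], 0.32, array([0.5509, 0.0543, 0.003 ]))]
[1.43, 6.31, 0.93, 0.01, 0.03, -1.73]
```

View pics/side7c.png

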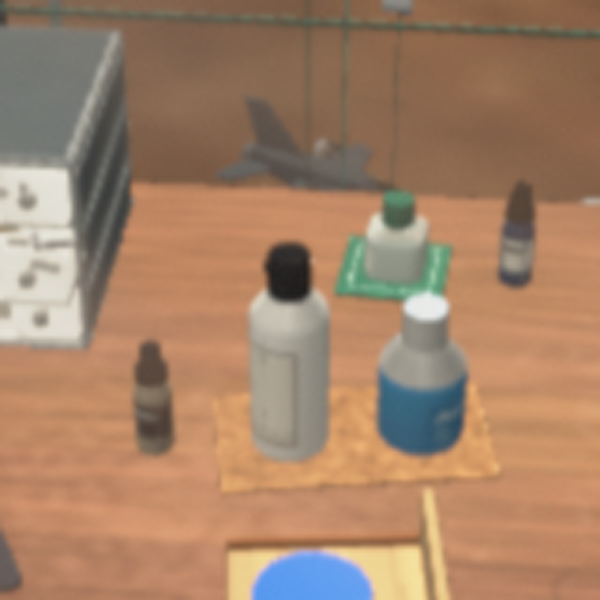

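The glue bottle stands centred on the pad at about (397,245). The mat bottles are upright and the droppers untouched. The blue bottle goes back first.

Emit:
step_arm(plan=[[[0.2,0.8,0.1,0,0,-0.2],[0.5,2,0.3,0,0,-0.6],[0.8,3.2,0.5,0,0,-1],[1.1,4.4,0.7,0,0,-1.4],[1.3,5.5,0.8,0,0,-1.73],[1.43,6.1,0.93,0,0,-1.73],[1.43,6.31,0.93,0,0,-1.73],[1.43,6.31,0.93,0,0,-1.73]]])

```text
time_s: 25.62
ee_pos: [0.5902, 0.0616, 0.2008]
eef_rot: [-3.141, 0.002, 0.088]
force: [-0.6, -0.2, -0.1]
grip_width: 0.0941
grip_force: 0.0
```

```bash
python3 - <<'E'
from h import *
np.set_printoptions(precision=4,suppress=True)
go(.590,.0624,.0755,.09)
top=ctrl.camera('top'); side=ctrl.camera('side')
# coasters by colour + ellipse, per view
for n,im in(("top",top),("side",side)):
    hsv=cv2.cvtColor(im,cv2.COLOR_RGB2HSV)
    for q,lo,hi,g in(("blue",(100,150,80),(125,255,255),(.532,-.1035)),("white",(0,0,205),(180,50,255),(.545,-.215))):
        m=cv2.inRange(rect(n,hsv,.01,g[0]-.06,g[0]+.06,g[1]-.06,g[1]+.06),lo,hi)
        c,_=cv2.findContours(m,0,1); c=max(c,key=cv2.contourArea); e=cv2.fitEllipse(cv2.convexHull(c))
        print(n,q,np.array(e[0])/2000+np.array(g)-.06,np.array(e[1])/2)
E
```

```text
[0.01, -0.03, 4.18, -0.0, 0.02, -0.02]
top blue [ 0.5314 -0.1035] [66.348  66.5923]
top white [ 0.5451 -0.2146] [72.3474 73.1546]
side blue [ 0.5323 -0.1063] [58.9407 63.6764]
side white [ 0.5476 -0.2143] [72.3181 73.4784]
```

Emit:
step_arm(plan=[[[0,0,0.7,0,0,0],[0,0,1.6,0,0,0],[0,0,2.5,0,0,0],[0,0,3.3,0,0,0],[0,0,3.9,0,0,0],[0,0,4.12,0,0,0],[0,0,4.15,0,0,0],[0,0,4.15,0,0,0]]])

```text
time_s: 26.38
ee_pos: [0.5909, 0.0636, 0.0783]
eef_rot: [-3.142, -0.001, 0.091]
force: [-0.3, 0.1, -0.1]
grip_width: 0.0942
grip_force: 0.0
```

Emit:
step_arm(plan=[[[0,0,0,0,0,0],[0,0,0,0,0,0],[0,0,0,0,0,0],[0,0,0,0,0,0],[0,0,0,0,0,0],[0,0,0,0,0,0],[0,0,0,0,0,0],[0,0,0,0,0,0]]], grip=0.1, squeeze=15)

```text
time_s: 27.05
ee_pos: [0.5906, 0.0627, 0.0777]
eef_rot: [3.142, -0.0, 0.09]
force: [0.0, 0.4, -0.4]
grip_width: 0.0439
grip_force: 0.0
```

Emit:
step_arm(plan=[[[0,0,0,0,0,0],[0,0,0,0,0,0],[0,0,0,0,0,0],[0,0,0,0,0,0],[0,0,0,0,0,0]]], squeeze=30)

```text
time_s: 27.47
ee_pos: [0.5906, 0.0627, 0.0776]
eef_rot: [-3.142, 0.0, 0.09]
force: [0.5, -0.7, -0.7]
grip_width: 0.0298
grip_force: 30.0
```

Emit:
step_arm(plan=[[[0,0,-0.2,0,0,0],[0,0,-0.6,0,0,0],[0,0,-1.2,0,0,0],[0,0,-1.9,0,0,0],[0,0,-2.5,0,0,0],[0,0,-2.9,0,0,0],[0,0,-3,0,0,0],[0,0,-3,0,0,0]]])

```text
time_s: 28.13
ee_pos: [0.5908, 0.0627, 0.1686]
eef_rot: [3.142, -0.001, 0.09]
force: [-0.4, -0.6, -1.4]
grip_width: 0.0294
grip_force: 30.0
```

```bash
python3 - <<'E'
from h import *
o=ctrl.get_obs();print(o["force"],o["grip_width"],o["ee_pos"])
go(.532,-.1035,.168,.09)
E
```

```text
[-0.39959666 -0.62499154 -1.40978984] 0.029392208263751995 [0.5908233  0.06273404 0.16855855]
[-2.45, 5.34, 0.02, 0.0, -0.01, -0.0]
```

Emit:
step_arm(plan=[[[-0.05,0.5,0,0,0,0],[-0.15,1.4,0,0,0,0],[-0.5,2.4,0,0,0,0],[-1,3.3,0,0,0,0],[-1.6,4.2,0,0,0,0],[-2.1,4.9,0,0,0,0],[-2.4,5.25,0,0,0,0],[-2.45,5.34,0,0,0,0]]])

```text
time_s: 28.8
ee_pos: [0.5305, -0.1048, 0.1669]
eef_rot: [-3.141, 0.001, 0.088]
force: [0.1, 0.0, -1.3]
grip_width: 0.0295
grip_force: 30.0
```

Emit:
step_arm(plan=[[[0,0,0.2,0,0,0],[0,0,0.7,0,0,0],[0,0,1.3,0,0,0],[0,0,1.8,0,0,0],[0,0,2.2,0,0,0],[0,0,2.4,0,0,0],[0,0,2.45,0,0,0],[0,0,2.45,0,0,0]]])

```text
time_s: 29.47
ee_pos: [0.532, -0.1027, 0.0938]
eef_rot: [-3.141, 0.001, 0.091]
force: [-0.0, 0.1, -0.5]
grip_width: 0.0298
grip_force: 30.0
```

```bash
python3 - <<'E'
from h import *
im=ctrl.camera("side")
cv2.imwrite('pics/side8c.png',cv2.resize(im[190:330,250:390,::-1],(600,600),interpolation=cv2.INTER_CUBIC))
go(.532,-.1035,.085,.09)
E
```

```text
[-0.01, 0.02, 0.31, 0.0, -0.0, 0.0]
```

View pics/side8c.png

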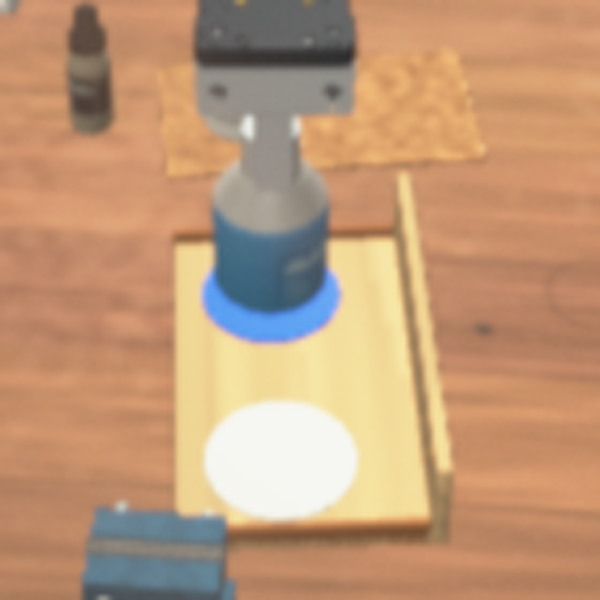

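The blue bottle hangs over its coaster at (272,290), centred in x to within about 1 mm. I'll lower it.

Emit:
step_arm(plan=[[[0,0,0.1,0,0,0],[0,0,0.2,0,0,0],[0,0,0.25,0,0,0],[0,0,0.29,0,0,0],[0,0,0.32,0,0,0],[0,0,0.32,0,0,0]]])

```text
time_s: 30.02
ee_pos: [0.5318, -0.1035, 0.0847]
eef_rot: [3.141, -0.0, 0.09]
force: [-0.2, 0.0, -1.3]
grip_width: 0.0292
grip_force: 30.0
```

Emit:
step_arm(plan=[[[0,0,0.02,0,0,0],[0,0,0.04,0,0,0],[0,0,0.04,0,0,0],[0,0,0.04,0,0,0]]])

```text
time_s: 30.35
ee_pos: [0.5321, -0.1036, 0.0845]
eef_rot: [3.141, -0.001, 0.09]
force: [-3.3, 0.6, 10.0]
grip_width: 0.0291
grip_force: 30.0
```

Emit:
step_arm(plan=[[[0,0,0,0,0,0],[0,0,0,0,0,0],[0,0,0,0,0,0],[0,0,0,0,0,0],[0,0,0,0,0,0],[0,0,0,0,0,0]]], grip=1)

```text
time_s: 30.85
ee_pos: [0.5317, -0.1034, 0.0832]
eef_rot: [-3.142, 0.0, 0.09]
force: [-0.6, -0.1, -1.1]
grip_width: 0.0662
grip_force: 0.0
```

Emit:
step_arm(plan=[[[0,0,-0.6,0,0,0],[0,0,-1.5,0,0,0],[0,0,-2.6,0,0,0],[0,0,-3.7,0,0,0],[0,0,-4.6,0,0,0],[0,0,-4.9,0,0,0]]])

```text
time_s: 31.35
ee_pos: [0.5328, -0.1037, 0.2347]
eef_rot: [3.14, -0.005, 0.09]
force: [-0.2, 0.3, 0.0]
grip_width: 0.0938
grip_force: 0.0
```

```bash
python3 - <<'E'
from h import *
go(.5060,.0480,.235,.09)
E
```

```text
[-0.44, -5.11, -0.02, 0.02, -0.05, -0.0]
```

Emit:
step_arm(plan=[[[-0.1,-0.8,0,0,0,0],[-0.2,-1.9,0,0,0,0],[-0.3,-3,0,0,0,0],[-0.4,-4.1,0,0,0,0],[-0.44,-4.9,0,0,0,0],[-0.44,-5.11,0,0,0,0],[-0.44,-5.11,0,0,0,0],[-0.44,-5.11,0,0,0,0]]])

```text
time_s: 32.02
ee_pos: [0.5049, 0.0476, 0.2299]
eef_rot: [3.141, 0.001, 0.09]
force: [0.1, -0.8, -0.9]
grip_width: 0.094
grip_force: 0.0
```

```bash
python3 - <<'E'
from h import *
np.set_printoptions(precision=4,suppress=True)
print(see("white_bottle",("side",),(.506,.048),.003),see("blue_bottle",("side",),(.532,-.1035),.01))
go(.5060,.0480,.092,.09)
E
```

```text
(array([0.5069, 0.0484, 0.0044]), 190, [1025]) (array([ 0.5337, -0.1012,  0.0121]), 114, [1008])
[0.04, -0.03, 4.61, 0.0, 0.0, -0.02]
```

Emit:
step_arm(plan=[[[0.02,0,0.6,0,0,0],[0.02,0,1.5,0,0,0],[0.02,0,2.4,0,0,0],[0.02,0,3.3,0,0,0],[0.02,0,4.1,0,0,0],[0.02,0,4.5,0,0,0],[0.02,0,4.6,0,0,0],[0.02,0,4.6,0,0,0]]])

```text
time_s: 32.88
ee_pos: [0.5053, 0.0476, 0.0919]
eef_rot: [-3.142, 0.001, 0.089]
force: [-0.4, 1.2, -0.8]
grip_width: 0.0942
grip_force: 0.0
```

Emit:
step_arm(plan=[[[0,0,0,0,0,0],[0,0,0,0,0,0],[0,0,0,0,0,0],[0,0,0,0,0,0],[0,0,0,0,0,0],[0,0,0,0,0,0],[0,0,0,0,0,0],[0,0,0,0,0,0]]], grip=0.35, squeeze=15)

```text
time_s: 33.55
ee_pos: [0.5055, 0.0481, 0.0925]
eef_rot: [3.141, -0.0, 0.09]
force: [0.1, -0.7, 0.1]
grip_width: 0.0507
grip_force: 14.9
```

Emit:
step_arm(plan=[[[0,0,0,0,0,0],[0,0,-0.2,0,0,0],[0,0,-0.7,0,0,0],[0,0,-1.5,0,0,0],[0,0,-2.4,0,0,0],[0,0,-3.4,0,0,0],[0,0,-4.3,0,0,0],[0,0,-4.8,0,0,0]]], squeeze=30)

```text
time_s: 34.22
ee_pos: [0.5058, 0.0482, 0.2398]
eef_rot: [3.141, -0.003, 0.09]
force: [0.7, -0.6, -2.1]
grip_width: 0.0506
grip_force: 29.9
```

```bash
python3 - <<'E'
from h import *
go(.5455,-.214,.235,.09)
E
```

```text
[0.53, 8.82, 0.16, 0.0, -0.03, -0.0]
```

Emit:
step_arm(plan=[[[0.03,0.5,0,0,0,0],[0.1,1.5,0,0,0,0],[0.2,2.6,0,0,0,0],[0.25,3.8,0,0,0,0],[0.3,5,0,0,0,0],[0.4,6.2,0,0,0,0],[0.5,7.3,0,0,0,0],[0.53,8.2,0,0,0,0]]])

```text
time_s: 34.88
ee_pos: [0.5432, -0.1977, 0.2363]
eef_rot: [-3.141, 0.0, 0.089]
force: [0.3, 0.5, -2.0]
grip_width: 0.0509
grip_force: 29.9
```

Emit:
step_arm(plan=[[[0,0.45,0,0,0,0],[0,0.62,0.2,0,0,0],[0,0.62,0.8,0,0,0],[0,0.62,1.5,0,0,0],[0,0.62,2.3,0,0,0],[0,0.62,3,0,0,0],[0,0.62,3.5,0,0,0],[0,0.62,3.7,0,0,0]]])

```text
time_s: 35.55
ee_pos: [0.544, -0.2122, 0.1228]
eef_rot: [-3.139, 0.003, 0.091]
force: [-0.1, 0.2, -2.3]
grip_width: 0.0507
grip_force: 29.9
```

```bash
python3 - <<'E'
from h import *
im=ctrl.camera("side")
cv2.imwrite('pics/side9c.png',cv2.resize(im[190:330,250:390,::-1],(600,600),interpolation=cv2.INTER_CUBIC))
go(.5455,-.214,.0998,.09)
E
```

```text
[0.04, 0.06, 0.77, -0.02, 0.03, 0.01]
```

View pics/side9c.png

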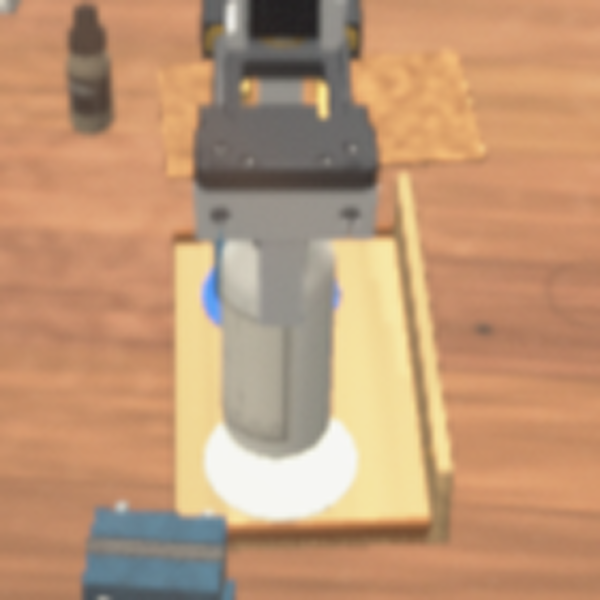

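The white bottle's base is at x≈276 and the coaster centre at 281, about 2 mm apart. I'll nudge it +x and lower.

Emit:
step_arm(plan=[[[0.05,0.02,0.2,0,0,0],[0.05,0.02,0.4,0,0,0],[0.05,0.02,0.55,0,0,0],[0.05,0.02,0.65,0,0,0],[0.05,0.02,0.7,0,0,0],[0.05,0.02,0.72,0,0,0],[0.05,0.02,0.72,0,0,0]]])

```text
time_s: 36.18
ee_pos: [0.5466, -0.2145, 0.1039]
eef_rot: [3.142, -0.0, 0.09]
force: [-0.2, -0.5, -2.1]
grip_width: 0.0507
grip_force: 29.9
```

Emit:
step_arm(plan=[[[0,0,0.04,0,0,0],[0,0,0.08,0,0,0],[0,0,0.11,0,0,0],[0,0,0.13,0,0,0],[0,0,0.14,0,0,0],[0,0,0.14,0,0,0]]])

```text
time_s: 36.68
ee_pos: [0.5466, -0.2144, 0.0995]
eef_rot: [3.142, -0.0, 0.09]
force: [0.6, -0.0, -2.2]
grip_width: 0.0506
grip_force: 29.9
```

Emit:
step_arm(plan=[[[0,0,0.03,0,0,0],[0,0,0.05,0,0,0],[0,0,0.05,0,0,0],[0,0,0.05,0,0,0]]])

```text
time_s: 37.02
ee_pos: [0.547, -0.2149, 0.0991]
eef_rot: [3.14, -0.002, 0.09]
force: [-0.7, -1.7, 6.5]
grip_width: 0.0509
grip_force: 29.9
```

The bottle is in contact. Release, then retreat up and back.

Emit:
step_arm(plan=[[[0,0,0,0,0,0],[0,0,0,0,0,0],[0,0,0,0,0,0],[0,0,0,0,0,0],[0,0,0,0,0,0],[0,0,0,0,0,0]]], grip=1)

```text
time_s: 37.52
ee_pos: [0.5465, -0.2144, 0.098]
eef_rot: [-3.142, 0.0, 0.09]
force: [0.6, -0.3, -0.1]
grip_width: 0.0871
grip_force: 0.0
```

Emit:
step_arm(plan=[[[0,0,-0.6,0,0,0],[0,0,-1.5,0,0,0],[0,0,-2.6,0,0,0],[0,0,-3.7,0,0,0],[0,0,-4.7,0,0,0],[-0.6,0.3,-5,0,0,0],[-1.4,1,-5,0,0,0],[-2.2,1.8,-5,0,0,0]]])

```text
time_s: 38.18
ee_pos: [0.4853, -0.274, 0.2489]
eef_rot: [3.141, -0.001, 0.092]
force: [0.3, -0.1, -0.4]
grip_width: 0.094
grip_force: 0.0
```

Emit:
step_arm(plan=[[[-0.8,0.8,0,0,0,0],[-1.6,1.6,0,0,0,0],[-2.4,2.4,0,0,0,0],[-3.2,3.2,0,0,0,0],[-4,4,0,0,0,0],[-4.5,4.5,0,0,0,0],[-4.5,4.5,0,0,0,0],[-4.5,4.5,0,0,0,0]]])

```text
time_s: 38.85
ee_pos: [0.3628, -0.4211, 0.2479]
eef_rot: [-3.141, -0.0, 0.088]
force: [0.6, 0.9, -0.6]
grip_width: 0.094
grip_force: 0.0
```

```bash
python3 - <<'E'
from h import *
np.set_printoptions(precision=4,suppress=True)
im=snap("top","top10.png"); 
print(see("white_bottle",("top","side"),(.546,-.214),.01),see("blue_bottle",("top",),(.532,-.1035),.01))
print(see("tan_dropper",("top","side"),(.418,.037),.0),see("navy_dropper",("top",),(.6555,.2518),.0))
cv2.imwrite('pics/top10c.png',cv2.resize(im[110:290,190:500,::-1],(775,450),interpolation=cv2.INTER_CUBIC))
E
```

```text
(array([ 0.5479, -0.2161,  0.0061]), 429, [998, 1504]) (array([ 0.5311, -0.1034,  0.0119]), 77, [867])
(array([ 0.4189,  0.0358, -0.0007]), 72, [135, 251]) (array([0.6554, 0.2517, 0.0029]), 32, [228])
```

View pics/top10c.png

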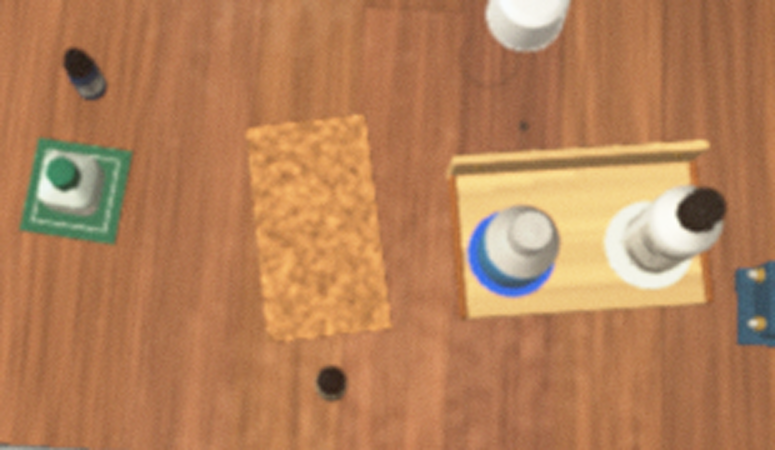

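The crop shows the glue bottle on the pad at (72,180), the blue bottle on its coaster at (515,250) and the white one on its own at (655,240). The droppers have not moved. Handing in.

```bash
python3 -c "
from station import ctrl
print(ctrl.hand_in())"
```

```text
the job is handed in; nothing more can be done
None
```

The job is handed in: the glue bottle stands upright in the middle of the green pad, the white and blue bottles are back upright on their own coasters, and the droppers show no movement in the last pictures.

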